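# Refit the clamp lever on the specimen vice

## Task

The clamp lever of the specimen vice is lying on the microscope bench. Put it on the vice's splined upright spindle, feeling gently for the angle where the splines engage and never forcing it, until the hub is fully home; then swing the lever clockwise, seen from above, until it is in line with the red mark, and let go. Leave the dish, the jar and the slide box where they are.

Things in the scene. Friction and masses are not known exactly. Their poses are not given: they have to be found in the camera images.
- vise: Low white specimen vice, fixed. Origin on the bench under the spindle axis, z up; the red mark points along -x. Base 170 x 110 x 12 mm, x from -65 to 105; round housing 72 mm across, 50 high; jaws and sample at +x, under 47 mm high. The lever must never bear on the vice or spindle with over 60 N (all contacts added up): feel with 5 to 10 N.
- red_mark (a point): Middle of the red stripe, 36 x 8 mm, on the housing's flat nose: 48 mm from the spindle axis along the vice's -x, 51 mm above the bench. A lever in line with it points from the spindle axis along the vice's -x.
- spindle_seat (a point): On the spindle axis, at the flat shoulder (48 mm across) where the hub's underside comes to rest, 54 mm above the bench. Axes are the vice's and do not turn with the spindle. Above it stand four equal splines: a cross of two blades 30 mm long, 8 thick, 26 tall, flat on top.
- spline_top (a point): On the spindle axis, level with the flat tops of the splines, 26 mm above the seat; axes as the vice's. The splines' angle is NOT measured: at the start one stands 20 to 66 degrees counter-clockwise (from above) of the red mark, i.e. from the vice's -x towards its -y; the others follow at 90 degrees. Only a lever put on that one can reach the mark.
- pilot_tip (a point): Top of the round brass pilot pin on the spindle axis, 42 mm above the seat: 13 mm across for 8 mm above the splines, then tapering over 8 mm to 6 mm across. The spindle turns stiffly (about 0.25 N m), stays where left, and has stops about 69 degrees counter-clockwise and 11 degrees clockwise of the mark.
- lever_hub (a point): Centre of the loose lever's square hub (48 x 48 mm, 40 tall), 20 mm above its underside; z up; arm towards +x. Lies flat, right way up; 0.3 to 0.55 kg. Grip the free +y and -y faces, 48 mm apart. Cross-shaped hole through it along z: slots 10 wide, 33 long along x and y; passes the pilot at any angle, the splines at four, with 4 degrees play either way.
- lever_knob (a point): Centre of the black round knob at the lever's end, 26 mm across, 40 tall, 130 mm from the hub's axis along the lever's +x, 24 mm above the hub's underside. A flat arm 18 mm wide, 10 thick, 20 to 30 mm above the underside, joins it to the hub.
- dish: Bystander: a clear round sample dish, 94 mm across, 16 mm high, loose. Origin at the centre of its underside.
- jar: Bystander: an amber glass jar, 52 mm across, 75 mm high, loose. Origin at the centre of its underside.
- slide_box: Bystander: a blue slide box, 86 x 61 x 32 mm, loose. Origin at the centre of its underside.
There are look-alikes about, which are no part of the job. Of the things shaped like the vise, the white one is meant. Of the things that look like the part that bears lever_hub, the smaller one is meant.

How it is judged:
By the outcome, as a careful person would: the job done as asked, in the order asked, and still so for the second after the job is handed in, with the robot touching nothing.
It also fails if it takes over 72 s, if anything falls off the work surface, if the arm or the gripper's body presses on something with over 40 N, if the wrist force passes 120 N, or if a joint passes its speed limit or range.

## Robot

A 6-joint arm with a two-finger parallel gripper is mounted at the origin on the work surface. World frame = base frame: x ahead of the robot, y to its left, z up, the work surface at z = 0. Lengths are in m, angles in rad, forces in N, time in s.
With the tool pointing down it reaches from about 0.275 to 0.85 m from the base axis. Payload 19 kg.
Tool frame: the origin (TCP) lies at the very end of the fingers, on their centre line; the grasp point (between the pads) lies r.pinch_z behind it (r.pinch_z is the distance from the TCP to the grasp point, in m); z points along the fingers, y is the direction in which the jaws open and shut (so a half turn about z gives the same grasp; the last joint's range is limited). The gripper opens to 85 mm and grips with 20 to 120 N. Pads are 22 mm wide; open, the fingers measure 114 mm over their backs; the gripper's body (76 mm by 85 mm) begins 54 mm behind the grasp point. The pads swing forward as they close: fully open they stand 13 mm farther back than shut.
Start: joints at [1.112, 0.15, 1.437, -0, 1.554, -0.134], TCP at [0.183, 0.545, 0.231] pointing down, gripper open.
Joint ranges: [-2.8, 2.8], [-0.68, 2.1], [0.12, 2.68], [-1.39, 4.53], [0.16, 2.79], [-2.81, 2.81]. Speed limits (rad/s): [1.89, 1.89, 2.22, 3.01, 3.01, 3.01].

## Interface

Orientations are given as [roll, pitch, yaw] about the fixed x, y, z axes, in that order (R = Rz(yaw) Ry(pitch) Rx(roll)).
In Python, from plant import r gives the robot as it stands.
- The arm moves only by the tool apply_moves, never from a script. Its argument "targets" is a list of rows, each an object of numbers: "tx", "ty", "tz": the shift along the tool's x, y, z in m; "yaw": the turn about the tool's z in degrees. A call has 1 to 20 rows; each row is the pose to reach, as a shift and turn from the pose measured when the call began, along the tool's axes at that moment; what a row does not reach only later rows make up. A row lasts 1/10 s, in which the tool goes at most 50 mm and 8.59 degrees, less where a joint would pass 70% of its speed; a pose out of reach is approached as far as the arm can. A call with a gripper value outside its range is refused whole. "fingers" is the finger opening in m, from 0 to 0.0854, set as the call begins (left out, the last holds). The fingers move at their own pace and stop on an object; "newtons" is the grip in N (left out, the last holds). Time passes only in rows, so rows that repeat a pose let the fingers close. It gives the time, the measured TCP pose, the force and the opening at its end, in the units of the state.
- r.state(): the state, without advancing time (a new reading comes with each control period).
- r.grab_frame(name): name is "side" or "top"; returns a dict with "img" (420x560x3 uint8, blue, green, red), "camera_matrix" (3x3 intrinsics, pixels), "R" (3x3) and "t" (3): a world point X has camera coordinates R X + t. Camera axes: x right, y down, z forward; pixel columns grow to the right and rows downward; lengths in m; the calibration is good to about 2 mm. A picture is of the moment at which its call begins. There is no depth.
- r.finish_job(): hands the job in, once; it reports no verdict.
The state is a dict: "time": time; "joints": joint angles; "dq": joint speeds; "joint_efforts": joint torques, N m; "ee_pos": TCP position; "tcp_rot": TCP orientation; "wrist_force": force on the tool from outside, world axes, zero at the start; "wrist_torque": the same for the moment, N m; "opening": opening from 0.0 (shut) to 1.0 (fully open).
Only numpy, scipy, OpenCV 4.12 (cv2) and the standard library are available. Lean on these libraries where they do the work, as an engineer would, in place of code of your own. Each camera call takes 0.05 s, during which the arm holds its last target.

## Working session

There is one attempt and no reset: what is moved stays moved. The work goes in short steps, Python scripts to look and compute and a tool call to move; the robot and the scene stay as the last step left them, time stands still between calls to the robot, and variables do not carry over. Pictures are saved under pics/ and viewed, and the job is handed in when it is done.

Besides the shell and the picture viewer there is one more tool, called after "Request:" as name([rows], argument=value, ...), one row to a line, values as JSON. apply_moves: Moves the arm, as the interface text tells. Its arguments: {"type":"object","properties":{"targets":{"type":"array","items":{"type":"object","properties":{"tx":{"type":"number"},"ty":{"type":"number"},"tz":{"type":"number"},"yaw":{"type":"number"}}}},"fingers":{"type":"number"},"newtons":{"type":"number"}},"required":["targets"]}

```bash
ls; mkdir -p pics; python3 - <<'E'
from plant import r
import cv2
print(r.state(), r.pinch_z)
for n in("side","top"):
    f=r.grab_frame(n); cv2.imwrite(f"pics/{n}0.png",f["img"]); print(n,f["camera_matrix"],f["R"],f["t"])
E
```

```text
pics
{'time': 0.0, 'joints': array([ 1.11200923e+00,  1.50953475e-01,  1.43804483e+00,  1.50954381e-05,
        1.55382285e+00, -1.34006962e-01]), 'dq': array([ 2.37947213e-05, -2.85830829e-04,  2.88501593e-04, -3.56457854e-05,
       -3.26445660e-04, -1.23579697e-03]), 'joint_efforts': array([-9.06222122e-04, -7.13057971e+01, -5.70876253e+01, -2.44532912e-04,
        8.95042933e-03, -2.49566290e-05]), 'ee_pos': array([0.18338338, 0.5446961 , 0.23068713]), 'tcp_rot': array([-3.14037718e+00, -1.79092993e-04,  2.81681215e+00]), 'wrist_force': array([-0.13307113, -0.91762385, -0.01212158]), 'wrist_torque': array([ 0.01896573, -0.03747848,  0.04140663]), 'opening': 1.000332856466516} 0.0187
side [[498.9990596    0.         275.6362276 ]
 [  0.         498.9990596  202.01299028]
 [  0.           0.           1.        ]] [[ 0.95712931 -0.28954888  0.00805739]
 [-0.18651895 -0.63736    -0.7476516 ]
 [ 0.22161715  0.71409641 -0.66404229]] [-0.59372833  0.19532817  1.14227781]
top [[402.46739334   0.         278.59695385]
 [  0.         402.46739334 212.43684849]
 [  0.           0.           1.        ]] [[-1.92469593e-02 -9.99814751e-01  1.34759999e-04]
 [-9.89593889e-01  1.90309787e-02 -1.42624532e-01]
 [ 1.42595546e-01 -2.87844623e-03 -9.89776856e-01]] [-0.0043264   0.60747275  0.97410473]
```

View pics/side0.png

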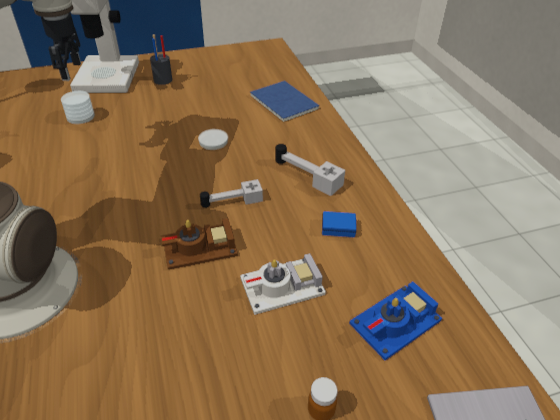

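View pics/top0.png

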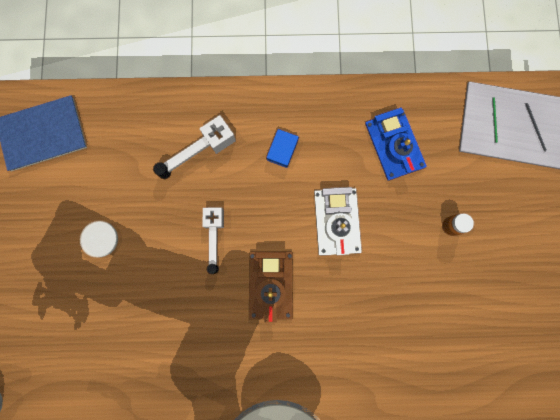

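In the top view there are two levers. One has its hub at (212,217) and knob at (212,268); the other has its hub at (217,131) and knob at (162,170), and is clearly larger. The smaller one at (212,217) is meant. There are three vices: white (340,222), brown (271,288) and blue (396,145). The white one is meant. Next I'll confirm this in an enlarged crop and measure.

```bash
cat > h.py <<'E'
import numpy as np, cv2
from plant import r
def ray(f,u,v,z):
    d=f["R"].T@np.linalg.solve(f["camera_matrix"],[u,v,1.]); c=-f["R"].T@f["t"]
    return c+d*(z-c[2])/d[2]
def proj(f,X):
    p=f["camera_matrix"]@(f["R"]@np.array(X,float)+f["t"]); return p[:2]/p[2]
def tri(fs,uvs):
    A=[];b=[]
    for f,(u,v) in zip(fs,uvs):
        d=f["R"].T@np.linalg.solve(f["camera_matrix"],[u,v,1.]); d/=np.linalg.norm(d); c=-f["R"].T@f["t"]
        P=np.eye(3)-np.outer(d,d); A.append(P); b.append(P@c)
    return np.linalg.lstsq(np.vstack(A),np.hstack(b),rcond=None)[0]
def crop(img,u0,v0,u1,v1,k): return cv2.resize(img[v0:v1,u0:u1],None,fx=k,fy=k,interpolation=cv2.INTER_CUBIC)
E
python3 - <<'E'
from h import *
t=r.grab_frame("top"); s=r.grab_frame("side")
a=crop(t["img"],190,180,290,300,5); a=cv2.resize(a,(400,480)); 
b=crop(t["img"],305,180,375,264,5); b=cv2.resize(b,(400,480))
cv2.imwrite("pics/c1.png",np.hstack([a,b]))
a=crop(s["img"],190,170,275,221,1); a=cv2.resize(a,(800,300) if 0 else (500,300))
b=crop(s["img"],235,245,335,305,5)
cv2.imwrite("pics/c2.png",np.vstack([a,b]))
E
```

```text
(no output)
```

View pics/c1.png

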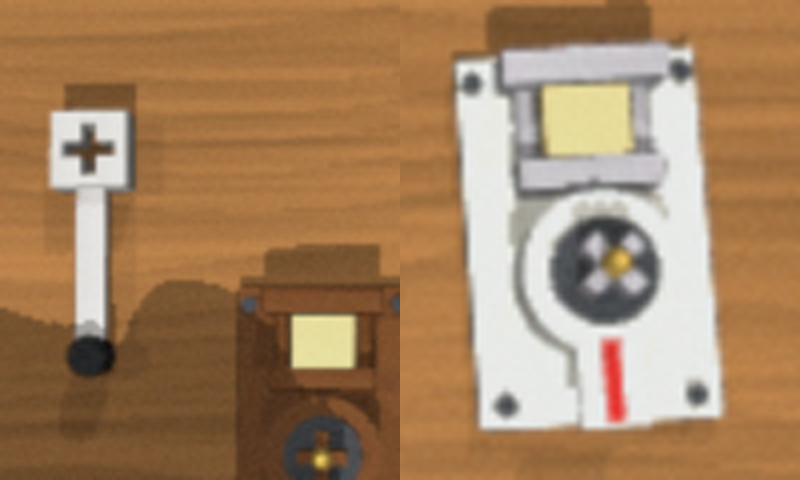

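View pics/c2.png

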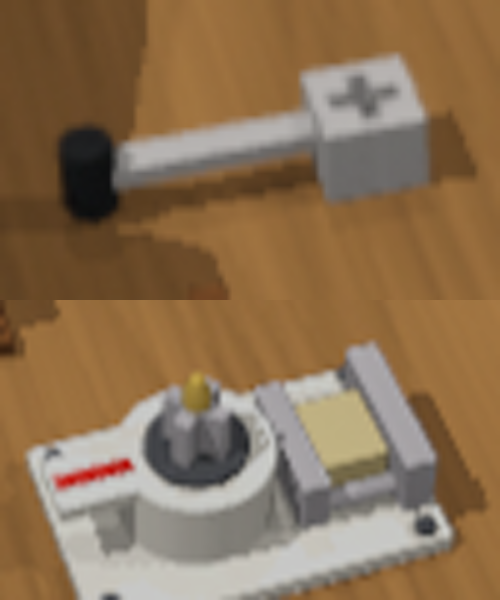

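The crops confirm the small lever (hub 48 mm, pointing at the robot) and the white vice. Its red stripe also points towards the robot, and its splines stand at about 45° to the mark. Now measuring.

```bash
cat > meas.py <<'E'
from h import *
t=r.grab_frame("top"); s=r.grab_frame("side")
def cc(mask,near):
    n,l,st,ce=cv2.connectedComponentsWithStats(mask.astype(np.uint8))
    ok=[i for i in range(1,n) if st[i,4]>=6]
    i=min(ok,key=lambda i:np.hypot(*(ce[i]-near))); return l==i,st[i],ce[i]
def win(m,u0,v0,u1,v1):
    o=np.zeros_like(m); o[v0:v1,u0:u1]=m[v0:v1,u0:u1]; return o
out={}
for nm,f,w,kn,rm,br in(("top",t,(190,195,235,280),(212,268),(342,246),(342,226)),("side",s,(190,175,270,215),(205,199),(253,281),(275,264))):
    im=f["img"].astype(int); B,G,R=im[...,0],im[...,1],im[...,2]; hsv=cv2.cvtColor(f["img"],cv2.COLOR_BGR2HSV).astype(int)
    red,st,c=cc(win((R>150)&(G<90)&(B<90),rm[0]-20,rm[1]-25,rm[0]+20,rm[1]+25),rm); print(nm,"red",st,c,ray(f,*c,.051))
    brass,st,c=cc(win((hsv[...,0]>12)&(hsv[...,0]<30)&(hsv[...,1]>120)&(hsv[...,2]>120),br[0]-9,br[1]-9,br[0]+9,br[1]+9),br); print(nm,"brass",st,c,ray(f,*c,.090))
    knob,st,c=cc(win(im.max(2)<50,kn[0]-12,kn[1]-12,kn[0]+12,kn[1]+12),kn); print(nm,"knob",st,c,ray(f,*c,.03))
    hub,st,c=cc(win((hsv[...,1]<40)&(hsv[...,2]>(170)),*w),(212,217) if nm=="top" else (252,187)); print(nm,"white",st,c)
    if nm=="top":
        # hub outline
        p=np.argwhere(hub)[:,::-1]; h=p[p[:,1]<226]
        box=cv2.minAreaRect(h.astype(np.float32)); bp=cv2.boxPoints(box); print("hubbox",box,[ray(f,*q,.04)[:2].round(4) for q in bp])
        print("hub c",ray(f,*box[0],.04))
        base,st,c=cc(win((hsv[...,1]<40)&(hsv[...,2]>(140)),305,180,372,262),(330,240)); 
        cnt=max(cv2.findContours(base.astype(np.uint8),0,2)[0],key=cv2.contourArea); box=cv2.minAreaRect(cnt); print("base",box,[ray(f,*q,.012)[:2].round(4) for q in cv2.boxPoints(box)])
        shd,st,c=cc(win((im.max(2)<110)&(hsv[...,1]<90),322,210,360,240),(341,228));print("shoulder",st,c)
E
python3 meas.py
```

```text
top red [341 240   3  13  23] [341.91304348 245.86956522] [ 0.51942372 -0.17138317  0.051     ]
top brass [341 224   5   4  14] [342.78571429 225.35714286] [ 0.56628681 -0.16935228  0.09      ]
top knob [207 265  12   9  84] [212.53571429 268.77380952] [0.46947646 0.15260251 0.03      ]
top white [203 208  19  54 498] [211.75702811 229.96987952]
hubbox ((212.0, 216.5), (18.0, 17.0), 0.0) [array([0.5794, 0.1755]), array([0.6229, 0.1758]), array([0.622 , 0.1301]), array([0.5785, 0.1301])]
hub c [0.60063281 0.15288192 0.04      ]
base ((339.5, 228.5), (3.0, 3.0), 90.0) [array([ 0.5707, -0.1694]), array([ 0.5705, -0.1772]), array([ 0.5627, -0.1769]), array([ 0.5629, -0.1691])]
shoulder [332 218  18  18 163] [339.50920245 227.19018405]
side red [246 277  15   5  25] [253.4  279.16] [ 0.51676894 -0.17152461  0.051     ]
side brass [266 255  18  12 148] [274.37837838 258.90540541] [ 0.56799905 -0.16093405  0.09      ]
side knob [200 192  10  16 131] [204.45801527 199.32061069] [0.46606778 0.14614074 0.03      ]
side white [242 180  20  13 109] [251.44036697 185.74311927]
```

```bash
cat > m2.py <<'E'
from h import *
t=r.grab_frame("top"); s=r.grab_frame("side")
C=[(315.,190.5),(355.7,187.9),(361.3,252.6),(319,255.2)]
P=[ray(t,*c,.012)[:2] for c in C]
for a,b in((0,1),(1,2),(2,3),(3,0)):
    d=P[b]-P[a]; print(np.hypot(*d), np.degrees(np.arctan2(d[1],d[0])))
ang=[]
for a,b in((1,2),(0,3)):
    d=P[b]-P[a]; ang.append(np.arctan2(d[1],d[0]))
# -x direction of vise
bl=(P[2]+P[3])/2; print("axis -x yaw",np.degrees(ang),"mid -x edge",bl)
m=np.mean([a%(2*np.pi) for a in ang]); print("spindle from base", bl-0.065*np.array([np.cos(m),np.sin(m)]))
# red stripe + shoulder + brass upsampled
for f,b in((t,(320,205,362,260)),(s,(240,250,300,300))):
    u0,v0,u1,v1=b; k=8
    im=cv2.resize(f["img"][v0:v1,u0:u1],None,fx=k,fy=k,interpolation=cv2.INTER_CUBIC).astype(int)
    Bc,G,R=im[...,0],im[...,1],im[...,2]
    px=lambda q:(np.array(q)+.5)/k-.5+np.array([u0,v0])
    m=((R-G>80)&(B:=(R-Bc>80))&(abs(G-Bc)<50)).astype(np.uint8)
    cnt=max(cv2.findContours(m,0,2)[0],key=cv2.contourArea); box=cv2.minAreaRect(cnt)
    W=[ray(f,*px(q),.051)[:2] for q in cv2.boxPoints(box)]
    mo=px(box[0]); print("red",mo,ray(f,*mo,.051)[:2],[np.hypot(*(W[i]-W[i-1])).round(4) for i in range(4)],[np.degrees(np.arctan2(*(W[i]-W[i-1])[::-1])).round(1) for i in range(4)])
    m=((R-Bc>60)&(G-Bc>30)&(R>130)).astype(np.uint8)
    for c in cv2.findContours(m,0,2)[0]:
        if cv2.contourArea(c)>300: mm=cv2.moments(c); print("brass?",cv2.contourArea(c)/64,px((mm["m10"]/mm["m00"],mm["m01"]/mm["m00"])))
    m=(im.max(2)<115).astype(np.uint8)
    for c in cv2.findContours(m,0,2)[0]:
        if cv2.contourArea(c)>64*100:
            h=cv2.convexHull(c); e=cv2.fitEllipse(h); q=px(e[0]); print("shoulder",q,np.array(e[1])/8,ray(f,*q,.054)[:2])
b=crop(t["img"],325,210,359,236,20); cv2.imwrite("pics/c3.png",b)
b=crop(s["img"],258,250,292,296,12); cv2.imwrite("pics/c4.png",b)
E
python3 m2.py
```

```text
0.10739463650004863 -87.38244914653943
0.16981951892034486 -177.80658243273103
0.10904505453700628 92.39443262781538
0.16941516650968114 1.6344733417327253
axis -x yaw [-177.80658243 -178.36552666] mid -x edge [ 0.50115657 -0.17219529]
spindle from base [ 0.56612031 -0.17002439]
red [341.91220856 246.18419266] [ 0.51864526 -0.17134864] [np.float64(0.0355), np.float64(0.008), np.float64(0.0355), np.float64(0.008)] [np.float64(2.7), np.float64(-86.0), np.float64(-177.3), np.float64(93.9)]
brass? 210.0 [342.20849299 256.86469339]
brass? 14.765625 [342.81488095 225.5002866 ]
brass? 81.703125 [360.18455967 219.14251052]
brass? 22.6015625 [337.12997609 205.33717162]
shoulder [340.396492   226.71884537] [18.18336868 18.54864693] [ 0.56689536 -0.16911721]
red [253.27525902 279.23348808] [ 0.51645171 -0.17164764] [np.float64(0.0069), np.float64(0.0348), np.float64(0.007), np.float64(0.0346)] [np.float64(87.3), np.float64(2.4), np.float64(-94.0), np.float64(-177.7)]
brass? 83.6484375 [242.37927485 291.83244412]
brass? 20.4921875 [297.61889217 268.7023367 ]
brass? 939.953125 [264.48211105 258.17716351]
shoulder [274.10001755 273.68335152] [17.11519051 21.47592545] [ 0.56430604 -0.17187434]
```

```bash
python3 -c "
import cv2,numpy as np
a=cv2.imread('pics/c3.png');print(a.shape)"
```

```text
(520, 680, 3)
```

View pics/c3.png

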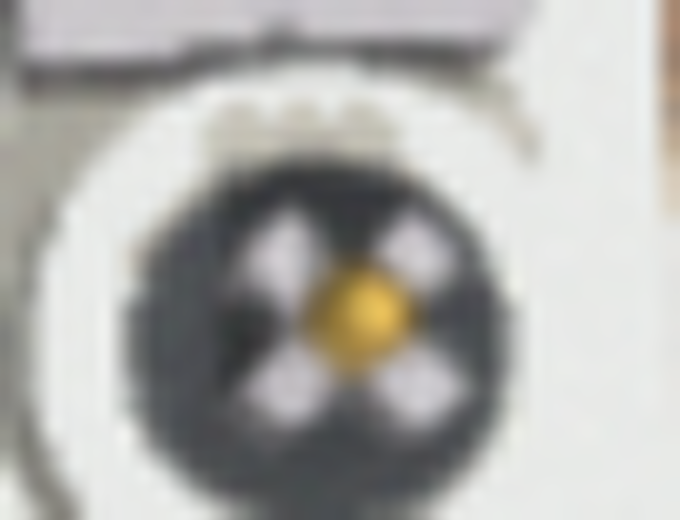

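```bash
python3 - <<'E'
from h import *
t=r.grab_frame("top"); s=r.grab_frame("side")
P=[ray(t,(u+.5)/20-.5+325,(v+.5)/20-.5+210,.08)[:2] for u,v in((282,247),(418,250),(424,388),(287,388))]
print(np.mean(P,0),(P[0]+P[2])/2,(P[1]+P[3])/2)
for a,b in((0,2),(3,1)):
    d=P[b]-P[a]; print(np.hypot(*d),np.degrees(np.arctan2(d[1],d[0]))%360)
print("pilot tip", ray(t,342.8,225.4,.092))
# hub: side/top refine via cross hole centre
for f,w,z in((t,(200,205,225,228),.04),):
    u0,v0,u1,v1=w;k=8
    im=cv2.resize(f["img"][v0:v1,u0:u1],None,fx=k,fy=k,interpolation=cv2.INTER_CUBIC).astype(int)
    px=lambda q:(np.array(q)+.5)/k-.5+np.array([u0,v0])
    m=(im[...,0]>160).astype(np.uint8); c=max(cv2.findContours(m,0,2)[0],key=cv2.contourArea)
    m2=np.zeros_like(m); cv2.drawContours(m2,[c],-1,1,-1); hole=m2&(im[...,0]<150)
    mm=cv2.moments(hole.astype(np.uint8),True); q=px((mm["m10"]/mm["m00"],mm["m01"]/mm["m00"])); print("hole",q,mm["m00"]/64,ray(f,*q,.04))
    # hub sides
    for v in (210,213,222): 
        row=im[(v-v0)*k+4][:,0]; e=np.where(row>150)[0]; a,b=px((e[0],0))[0],px((e[-1],0))[0]; print(v,ray(f,a,v,.04)[:2],ray(f,b,v,.04)[:2])
print("knob top",ray(t,212.5,269.5,.044))
cv2.imwrite("pics/c5.png",crop(t["img"],198,203,228,279,8)); 
E
```

```text
[ 0.56721426 -0.16945893] [ 0.56730552 -0.16948278] [ 0.567123   -0.16943507]
0.024067396362468504 223.2870837118127
0.023408720225604793 314.8735609439848
pilot tip [ 0.56596621 -0.16905687  0.092     ]
hole [211.59036786 216.84140657] 77.09375 [0.59977996 0.15391566 0.04      ]
210 [0.6177577  0.17723392] [0.6168483  0.12994414]
213 [0.61005929 0.17717438] [0.60915082 0.12993539]
222 [0.58708118 0.17794459] [0.58615725 0.12990923]
knob top [0.46759619 0.15041118 0.044     ]
```

View pics/c5.png

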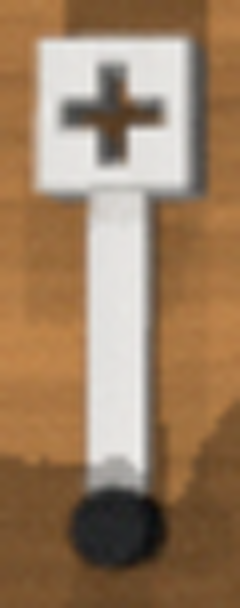

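```bash
cat >> h.py <<'E'
from scipy.spatial.transform import Rotation as Ro
def rel(x,y,z,yaw):
    s=r.state(); Rm=Ro.from_euler("xyz",s["tcp_rot"]).as_matrix()
    d=Rm.T@(np.array([x,y,z])-s["ee_pos"]); cur=np.degrees(np.arctan2(Rm[1,0],Rm[0,0]))
    dy=-((yaw-cur+180)%360-180)
    print("t",round(s["time"],2),"pos",s["ee_pos"].round(4),"yaw",round(cur,2),"rpy",np.degrees(s["tcp_rot"]).round(2),"q6",s["joints"][5].round(2)); print("shift",d.round(4),"yaw",round(dy,2)); 
    print("F",s["wrist_force"].round(2),"T",s["wrist_torque"].round(3),"open",s["opening"]*.0854)
E
python3 - <<'E'
from h import *
rel(.600,.1538,.13,0)
for m in [(115,525)]:
    t=r.grab_frame("top"); print(ray(t,198+115/8-.5,203+525/8-.5,.044))
E
```

```text
t 0.5 pos [0.1835 0.5449 0.2312] yaw 161.39 rpy [-179.99   -0.    161.39] q6 -0.13
shift [-0.5195 -0.2377  0.1012] yaw 161.39
F [-0.03  0.1  -0.06] T [0.002 0.009 0.009] open 0.08524353652888302
[0.4710003  0.15197363 0.044     ]
```

Request:
apply_moves([
  {"tx": -0.52, "ty": -0.238, "tz": 0.05, "yaw": 161},
  {"tx": -0.52, "ty": -0.238, "tz": 0.05, "yaw": 161},
  {"tx": -0.52, "ty": -0.238, "tz": 0.05, "yaw": 161},
  {"tx": -0.52, "ty": -0.238, "tz": 0.05, "yaw": 161},
  {"tx": -0.52, "ty": -0.238, "tz": 0.05, "yaw": 161},
  {"tx": -0.52, "ty": -0.238, "tz": 0.05, "yaw": 161},
  {"tx": -0.52, "ty": -0.238, "tz": 0.05, "yaw": 161},
  {"tx": -0.52, "ty": -0.238, "tz": 0.05, "yaw": 161},
  {"tx": -0.52, "ty": -0.238, "tz": 0.05, "yaw": 161},
  {"tx": -0.52, "ty": -0.238, "tz": 0.05, "yaw": 161},
  {"tx": -0.52, "ty": -0.238, "tz": 0.05, "yaw": 161},
  {"tx": -0.52, "ty": -0.238, "tz": 0.05, "yaw": 161},
  {"tx": -0.52, "ty": -0.238, "tz": 0.05, "yaw": 161},
  {"tx": -0.52, "ty": -0.238, "tz": 0.05, "yaw": 161},
  {"tx": -0.52, "ty": -0.238, "tz": 0.05, "yaw": 161},
  {"tx": -0.52, "ty": -0.238, "tz": 0.05, "yaw": 161},
  {"tx": -0.52, "ty": -0.238, "tz": 0.05, "yaw": 161},
  {"tx": -0.52, "ty": -0.238, "tz": 0.05, "yaw": 161},
  {"tx": -0.52, "ty": -0.238, "tz": 0.05, "yaw": 161},
  {"tx": -0.52, "ty": -0.238, "tz": 0.05, "yaw": 161},
], fingers=0.0854, newtons=60)

```text
time: 2.55
ee_pos: [0.6004, 0.1534, 0.1813]
tcp_rot: [3.141, 0.0, 0.005]
wrist_force: [0.6, 0.0, -0.1]
opening: 1.0
```

```bash
python3 - <<'E'
from h import *
rel(.600,.1538,.006,0.5)
t=r.grab_frame("top"); cv2.imwrite("pics/t1.png",crop(t["img"],150,150,350,300,4))
E
```

```text
t 2.55 pos [0.6004 0.1534 0.1813] yaw 0.27 rpy [179.99   0.     0.27] q6 1.69
shift [-0.0003 -0.0004  0.1753] yaw -0.23
F [ 0.62  0.02 -0.1 ] T [ 0.006 -0.025  0.002] open 0.08536936788334545
```

View pics/t1.png

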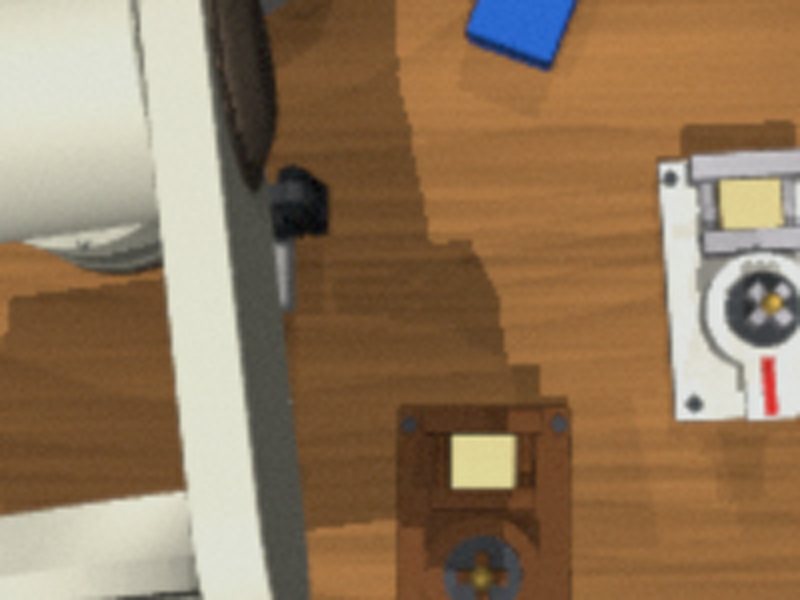

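The top view is blocked by the arm, which is above the lever at about (200,220). Going down to grasp.

Request:
apply_moves([
  {"tz": 0.05},
  {"tz": 0.1},
  {"tz": 0.135},
  {"tz": 0.155},
  {"tz": 0.168},
  {"tz": 0.175},
  {"tz": 0.175},
  {"tz": 0.175},
])

```text
invalid input at $.targets[0]: expected keys tx, ty, tz, yaw
```

```bash
python3 - <<'E'
from h import *
rel(.600,.1538,.006,0.5)
t=r.grab_frame("side"); cv2.imwrite("pics/s1.png",crop(t["img"],170,120,330,240,5))
E
```

```text
t 2.6 pos [0.6004 0.1534 0.1813] yaw 0.53 rpy [179.99   0.     0.53] q6 1.69
shift [-0.0003 -0.0005  0.1753] yaw 0.03
F [ 0.42 -0.51 -0.36] T [-0.01   0.028  0.003] open 0.08526200023299006
```

View pics/s1.png

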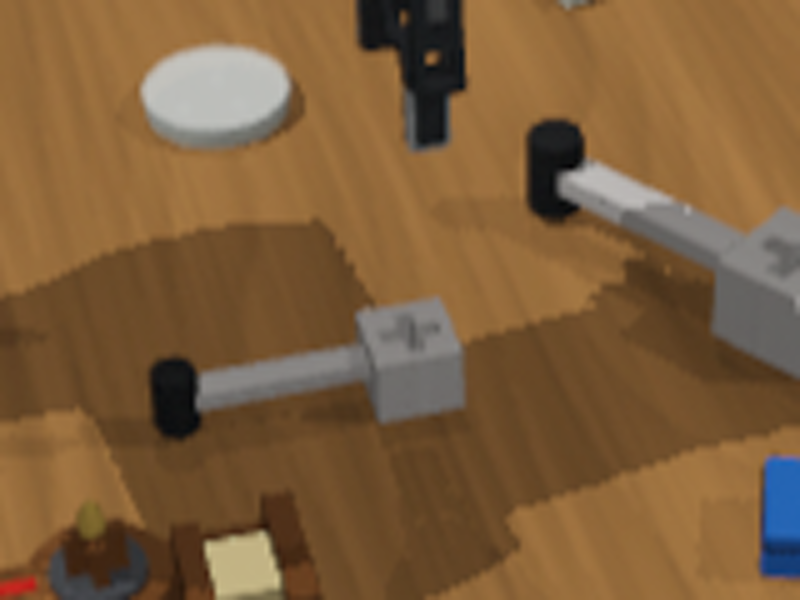

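The side view shows the gripper above the hub, with the fingertip at (427,148) in the crop and the lever untouched at (410,350). Rows need all four keys.

Request:
apply_moves([
  {"tx": 0, "ty": 0, "tz": 0.05, "yaw": 0},
  {"tx": 0, "ty": 0, "tz": 0.1, "yaw": 0},
  {"tx": 0, "ty": 0, "tz": 0.135, "yaw": 0},
  {"tx": 0, "ty": 0, "tz": 0.155, "yaw": 0},
  {"tx": 0, "ty": 0, "tz": 0.168, "yaw": 0},
  {"tx": 0, "ty": 0, "tz": 0.175, "yaw": 0},
  {"tx": 0, "ty": 0, "tz": 0.175, "yaw": 0},
  {"tx": 0, "ty": 0, "tz": 0.175, "yaw": 0},
])

```text
time: 3.45
ee_pos: [0.601, 0.1535, 0.0074]
tcp_rot: [-3.142, -0.001, 0.011]
wrist_force: [0.4, -1.1, 0.4]
opening: 0.999
```

```bash
python3 - <<'E'
from h import *
rel(.600,.1538,.006,0.5)
t=r.grab_frame("side"); cv2.imwrite("pics/s2.png",crop(t["img"],170,120,330,240,5))
E
```

```text
t 3.45 pos [0.601  0.1535 0.0074] yaw 0.63 rpy [-1.8e+02 -8.0e-02  6.3e-01] q6 1.69
shift [-0.001  -0.0003  0.0014] yaw 0.13
F [ 0.39 -1.09  0.38] T [-0.012 -0.043 -0.034] open 0.0852846597954481
```

View pics/s2.png

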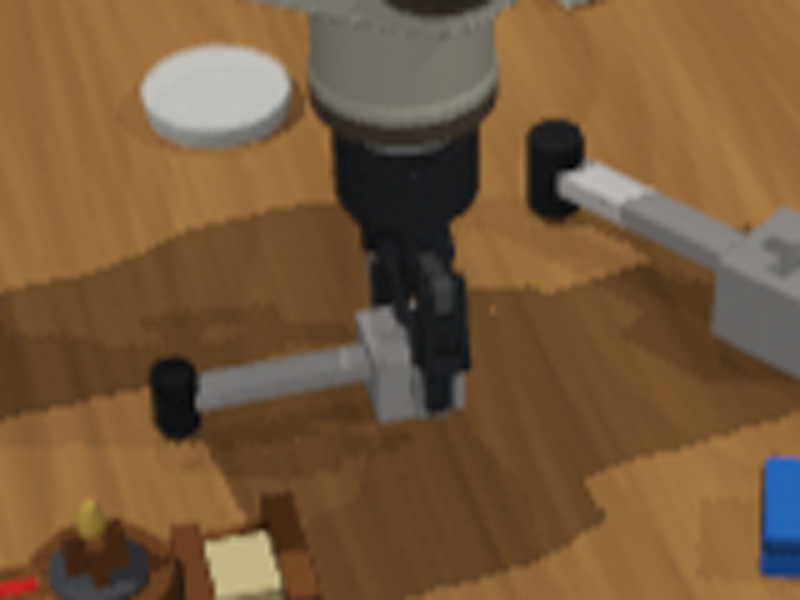

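The fingers straddle the hub, with the near finger at about (440,370) in the crop and the hub between them. Closing.

Request:
apply_moves([
  {"tx": -0.001, "ty": 0, "tz": 0, "yaw": 0},
  {"tx": -0.001, "ty": 0, "tz": 0, "yaw": 0},
  {"tx": -0.001, "ty": 0, "tz": 0, "yaw": 0},
  {"tx": -0.001, "ty": 0, "tz": 0, "yaw": 0},
  {"tx": -0.001, "ty": 0, "tz": 0, "yaw": 0},
  {"tx": -0.001, "ty": 0, "tz": 0, "yaw": 0},
  {"tx": -0.001, "ty": 0, "tz": 0, "yaw": 0},
  {"tx": -0.001, "ty": 0, "tz": 0, "yaw": 0},
], fingers=0.03, newtons=70)

```text
time: 4.3
ee_pos: [0.6004, 0.1536, 0.0084]
tcp_rot: [-3.141, -0.003, 0.011]
wrist_force: [-1.9, -0.5, 8.5]
opening: 0.549
```

```bash
python3 - <<'E'
from h import *
rel(.600,.1538,.16,0.5)
E
```

```text
t 4.3 pos [0.6004 0.1536 0.0084] yaw 0.62 rpy [-1.7998e+02 -1.6000e-01  6.2000e-01] q6 1.69
shift [ 0.     -0.0003 -0.1516] yaw 0.12
F [-1.92 -0.53  8.54] T [-0.089  0.311 -0.03 ] open 0.04689551595013138
```

Request:
apply_moves([
  {"tx": 0, "ty": 0, "tz": -0.03, "yaw": 0},
  {"tx": 0, "ty": 0, "tz": -0.07, "yaw": 0},
  {"tx": 0, "ty": 0, "tz": -0.11, "yaw": 0},
  {"tx": 0, "ty": 0, "tz": -0.14, "yaw": 0},
  {"tx": 0, "ty": 0, "tz": -0.15, "yaw": 0},
  {"tx": 0, "ty": 0, "tz": -0.15, "yaw": 0},
])

```text
time: 4.9
ee_pos: [0.6003, 0.1536, 0.1589]
tcp_rot: [-3.141, -0.004, 0.011]
wrist_force: [-0.3, -0.3, -4.6]
opening: 0.548
```

```bash
python3 - <<'E'
from h import *
rel(.567,-.1695,.16,44)
t=r.grab_frame("side"); cv2.imwrite("pics/s3.png",crop(t["img"],130,70,290,190,5))
E
```

```text
t 4.9 pos [0.6003 0.1536 0.1589] yaw 0.63 rpy [-179.98   -0.25    0.63] q6 1.69
shift [-0.0368  0.3227 -0.0013] yaw -43.37
F [-0.26 -0.35 -4.56] T [ 0.036 -0.033  0.043] open 0.04680962165860318
```

View pics/s3.png

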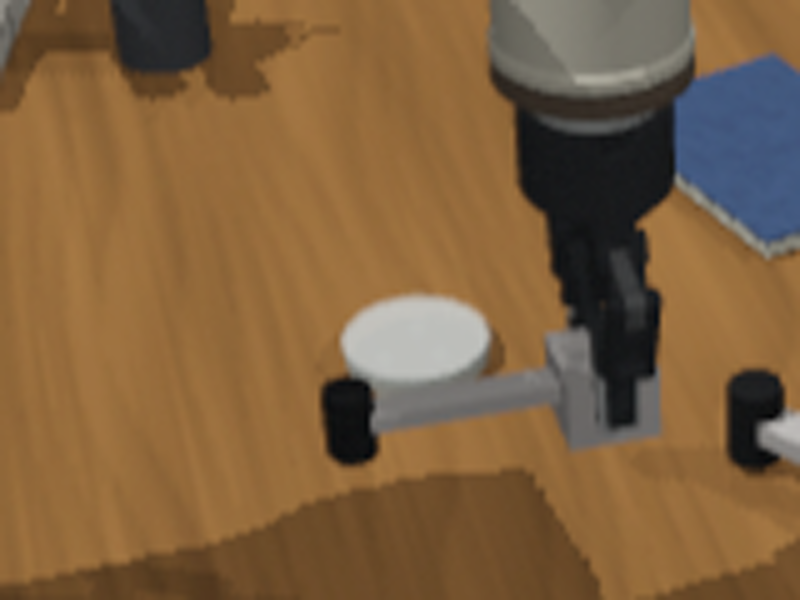

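```bash
python3 - <<'E'
from h import *
f=r.grab_frame("side")
c=-f["R"].T@f["t"]
for q in((574,447),(660,432),(652,375),(565,375),(576,335)):
    u,v=130+(q[0]+.5)/5-.5,70+(q[1]+.5)/5-.5
    d=f["R"].T@np.linalg.solve(f["camera_matrix"],[u,v,1.]); print(q,c+d*(.1296-c[1])/d[1])
E
```

```text
(574, 447) [0.57576406 0.1296     0.15253537]
(660, 432) [0.62088846 0.1296     0.15264362]
(652, 375) [0.61713677 0.1296     0.18861512]
(565, 375) [0.57273647 0.1296     0.19729096]
(576, 335) [0.57908796 0.1296     0.21973165]
```

Request:
apply_moves([
  {"tx": -0.004, "ty": 0.04, "tz": 0, "yaw": -6},
  {"tx": -0.01, "ty": 0.09, "tz": 0, "yaw": -13},
  {"tx": -0.016, "ty": 0.14, "tz": 0, "yaw": -20},
  {"tx": -0.022, "ty": 0.19, "tz": 0, "yaw": -27},
  {"tx": -0.028, "ty": 0.24, "tz": 0, "yaw": -34},
  {"tx": -0.034, "ty": 0.28, "tz": 0, "yaw": -40},
  {"tx": -0.036, "ty": 0.31, "tz": 0, "yaw": -43.4},
  {"tx": -0.037, "ty": 0.3226, "tz": 0, "yaw": -43.4},
  {"tx": -0.037, "ty": 0.3226, "tz": 0, "yaw": -43.4},
  {"tx": -0.037, "ty": 0.3226, "tz": 0, "yaw": -43.4},
])

```text
time: 6.0
ee_pos: [0.5656, -0.1688, 0.1551]
tcp_rot: [-3.14, 0.0, 0.767]
wrist_force: [-0.5, 0.2, -3.4]
opening: 0.552
```

```bash
python3 - <<'E'
from h import *
rel(.5667,-.1694,.11,44)
t=r.grab_frame("side"); cv2.imwrite("pics/s4.png",crop(t["img"],200,170,360,290,5))
t=r.grab_frame("top"); cv2.imwrite("pics/t4.png",crop(t["img"],290,180,410,270,6))
E
```

```text
t 6.0 pos [ 0.5656 -0.1688  0.1551] yaw 43.97 rpy [-1.7991e+02  1.0000e-02  4.3970e+01] q6 0.38
shift [0.0004 0.0013 0.0451] yaw -0.03
F [-0.46  0.16 -3.4 ] T [ 0.027 -0.095 -0.039] open 0.047138184718214696
```

View pics/s4.png

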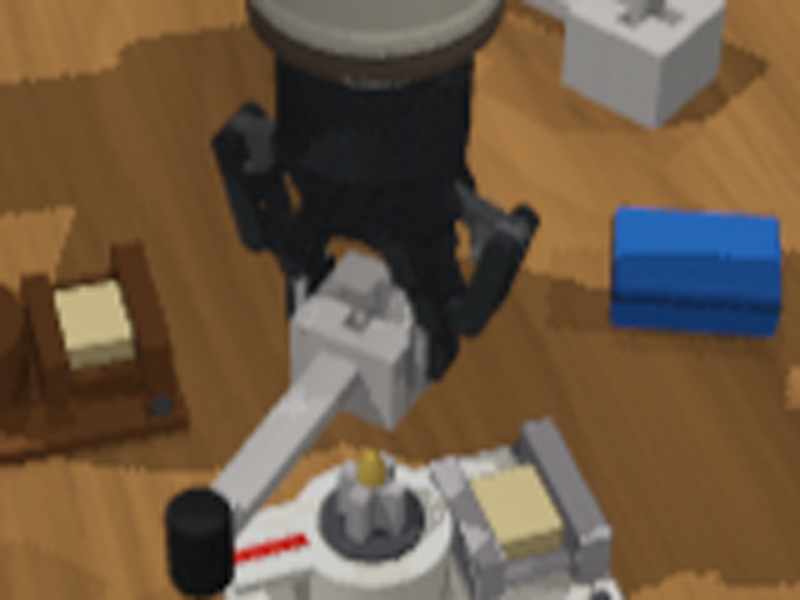

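View pics/t4.png

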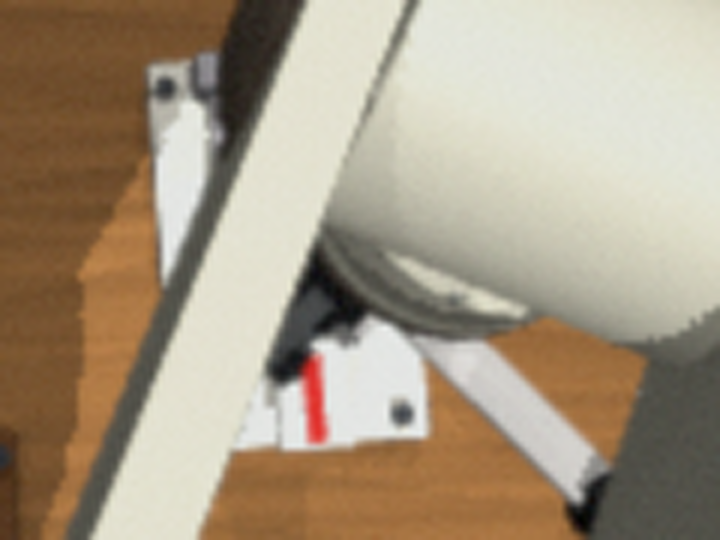

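```bash
python3 - <<'E'
from h import *
t=r.grab_frame("side"); b=crop(t["img"],255,215,290,270,11).copy()
p=r.state()["ee_pos"]
k=11
def mk(X,c):
    u,v=proj(t,X); cv2.drawMarker(b,(int((u+.5-255)*k),int((v+.5-215)*k)),c,0,16,1)
mk([p[0],p[1],p[2]-.0084],(0,255,0)); mk([p[0],p[1],p[2]+.0316],(0,255,0))
for a in range(4):
  an=np.radians(44+45+90*a); q=p[:2]+.0339*np.array([np.cos(an),np.sin(an)])
  mk([*q,p[2]-.0084],(255,0,255)); mk([*q,p[2]+.0316],(255,0,0))
for z in(.054,.08,.096): mk([.5667,-.1694,z],(0,0,255))
cv2.imwrite("pics/s5.png",b[:600])
E
```

```text
(no output)
```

View pics/s5.png

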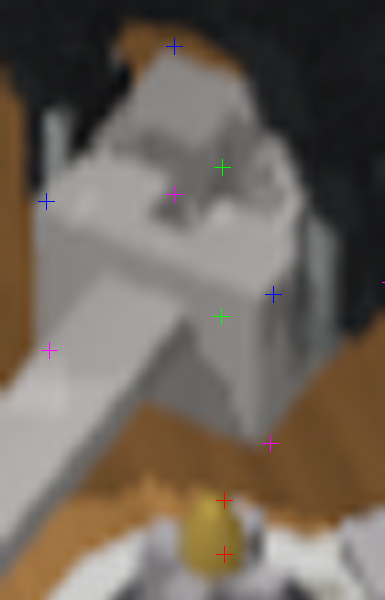

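Request:
apply_moves([
  {"tx": 0.001, "ty": 0.001, "tz": 0.015, "yaw": 0},
  {"tx": 0.001, "ty": 0.001, "tz": 0.03, "yaw": 0},
  {"tx": 0.001, "ty": 0.001, "tz": 0.04, "yaw": 0},
  {"tx": 0.001, "ty": 0.001, "tz": 0.042, "yaw": 0},
  {"tx": 0.001, "ty": 0.001, "tz": 0.042, "yaw": 0},
  {"tx": 0.001, "ty": 0.001, "tz": 0.042, "yaw": 0},
])

```text
time: 6.75
ee_pos: [0.5676, -0.1685, 0.1144]
tcp_rot: [3.141, -0.0, 0.769]
wrist_force: [0.9, 0.1, -4.0]
opening: 0.551
```

```bash
python3 - <<'E'
from h import *
rel(.5668,-.1688,.10,44)
t=r.grab_frame("side"); cv2.imwrite("pics/s6.png",crop(t["img"],250,225,305,285,10))
E
```

```text
t 6.75 pos [ 0.5676 -0.1685  0.1144] yaw 44.07 rpy [ 1.7998e+02 -3.0000e-02  4.4070e+01] q6 0.38
shift [-0.0008 -0.0003  0.0144] yaw 0.07
F [ 0.89  0.08 -4.  ] T [ 0.011 -0.061  0.018] open 0.047032525533006186
```

View pics/s6.png

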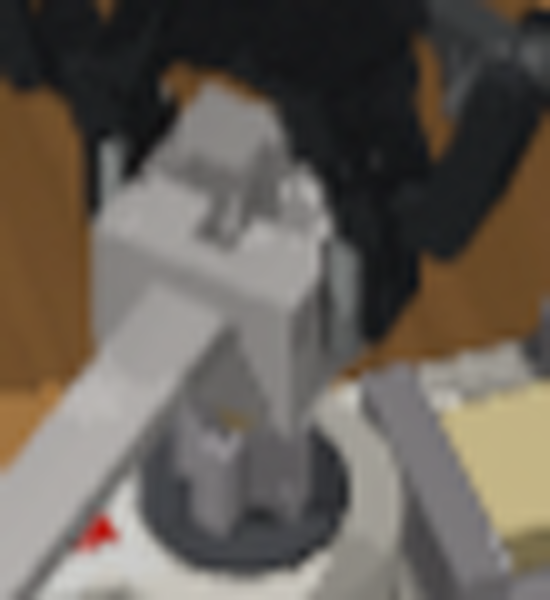

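Request:
apply_moves([
  {"tx": -0.0008, "ty": -0.0003, "tz": 0.004, "yaw": 0},
  {"tx": -0.0008, "ty": -0.0003, "tz": 0.008, "yaw": 0},
  {"tx": -0.0008, "ty": -0.0003, "tz": 0.011, "yaw": 0},
  {"tx": -0.0008, "ty": -0.0003, "tz": 0.013, "yaw": 0},
  {"tx": -0.0008, "ty": -0.0003, "tz": 0.015, "yaw": 0},
  {"tx": -0.0008, "ty": -0.0003, "tz": 0.015, "yaw": 0},
])

```text
time: 7.4
ee_pos: [0.5668, -0.1688, 0.0992]
tcp_rot: [3.141, -0.0, 0.769]
wrist_force: [-0.0, 0.4, -3.3]
opening: 0.556
```

```bash
python3 - <<'E'
from h import *
rel(.5668,-.1688,.10,44)
E
```

```text
t 7.4 pos [ 0.5668 -0.1688  0.0992] yaw 44.07 rpy [ 1.7999e+02 -3.0000e-02  4.4070e+01] q6 0.38
shift [ 0.      0.     -0.0008] yaw 0.07
F [-0.02  0.42 -3.35] T [0.006 0.021 0.008] open 0.0474590519788128
```

Request:
apply_moves([
  {"tx": 0, "ty": 0, "tz": 0.0015, "yaw": 0},
  {"tx": 0, "ty": 0, "tz": 0.003, "yaw": 0},
  {"tx": 0, "ty": 0, "tz": 0.0045, "yaw": 0},
  {"tx": 0, "ty": 0, "tz": 0.0055, "yaw": 0},
  {"tx": 0, "ty": 0, "tz": 0.0055, "yaw": 0},
])

```text
time: 7.9
ee_pos: [0.5667, -0.1688, 0.0936]
tcp_rot: [-3.142, -0.0, 0.769]
wrist_force: [-0.1, 0.3, -3.2]
opening: 0.554
```

```bash
python3 - <<'E'
from h import *
rel(.5668,-.1688,.09,44)
E
```

```text
t 7.9 pos [ 0.5667 -0.1688  0.0936] yaw 44.07 rpy [-1.800e+02 -2.000e-02  4.407e+01] q6 0.38
shift [0.0001 0.0001 0.0036] yaw 0.07
F [-0.07  0.32 -3.2 ] T [ 0.066 -0.046 -0.012] open 0.047278643031846895
```

Request:
apply_moves([
  {"tx": 0, "ty": 0, "tz": 0.001, "yaw": 0},
  {"tx": 0, "ty": 0, "tz": 0.002, "yaw": 0},
  {"tx": 0, "ty": 0, "tz": 0.003, "yaw": 0},
  {"tx": 0, "ty": 0, "tz": 0.004, "yaw": 0},
  {"tx": 0, "ty": 0, "tz": 0.005, "yaw": 0},
  {"tx": 0, "ty": 0, "tz": 0.006, "yaw": 0},
])

```text
time: 8.5
ee_pos: [0.5667, -0.1687, 0.0874]
tcp_rot: [-3.141, -0.0, 0.769]
wrist_force: [-0.2, -0.2, -4.2]
opening: 0.55
```

```bash
python3 - <<'E'
from h import *
rel(.5668,-.1688,.08,44)
E
```

```text
t 8.5 pos [ 0.5667 -0.1687  0.0874] yaw 44.07 rpy [-1.7999e+02 -2.0000e-02  4.4070e+01] q6 0.38
shift [0.0001 0.0001 0.0074] yaw 0.07
F [-0.18 -0.19 -4.18] T [ 0.04  -0.042  0.002] open 0.046944482815637206
```

Request:
apply_moves([
  {"tx": 0, "ty": 0, "tz": 0.001, "yaw": 0},
  {"tx": 0, "ty": 0, "tz": 0.002, "yaw": 0},
  {"tx": 0, "ty": 0, "tz": 0.003, "yaw": 0},
  {"tx": 0, "ty": 0, "tz": 0.003, "yaw": 0},
])

```text
time: 8.9
ee_pos: [0.5666, -0.1687, 0.0843]
tcp_rot: [-3.141, -0.0, 0.769]
wrist_force: [-0.5, -1.2, -3.9]
opening: 0.549
```

```bash
python3 - <<'E'
from h import *
rel(.5668,-.1688,.08,44)
E
```

```text
t 8.9 pos [ 0.5666 -0.1687  0.0843] yaw 44.07 rpy [-1.7998e+02 -2.0000e-02  4.4070e+01] q6 0.38
shift [0.0001 0.0002 0.0043] yaw 0.07
F [-0.53 -1.17 -3.94] T [ 0.008 -0.034 -0.003] open 0.04689424332738068
```

Request:
apply_moves([
  {"tx": 0, "ty": 0, "tz": 0.001, "yaw": 0},
  {"tx": 0, "ty": 0, "tz": 0.002, "yaw": 0},
  {"tx": 0, "ty": 0, "tz": 0.003, "yaw": 0},
  {"tx": 0, "ty": 0, "tz": 0.004, "yaw": 0},
  {"tx": 0, "ty": 0, "tz": 0.004, "yaw": 0},
])

```text
time: 9.4
ee_pos: [0.5666, -0.1687, 0.0801]
tcp_rot: [-3.141, -0.0, 0.769]
wrist_force: [0.4, 0.8, -3.1]
opening: 0.553
```

```bash
python3 - <<'E'
from h import *
rel(.5668,-.1688,.08,44)
t=r.grab_frame("side"); cv2.imwrite("pics/s7.png",crop(t["img"],250,225,305,285,10))
E
```

```text
t 9.4 pos [ 0.5666 -0.1687  0.0801] yaw 44.07 rpy [-1.7997e+02 -1.0000e-02  4.4070e+01] q6 0.38
shift [0.0001 0.0002 0.0001] yaw 0.07
F [ 0.43  0.82 -3.14] T [-0.017 -0.052  0.01 ] open 0.04724698272858539
```

View pics/s7.png

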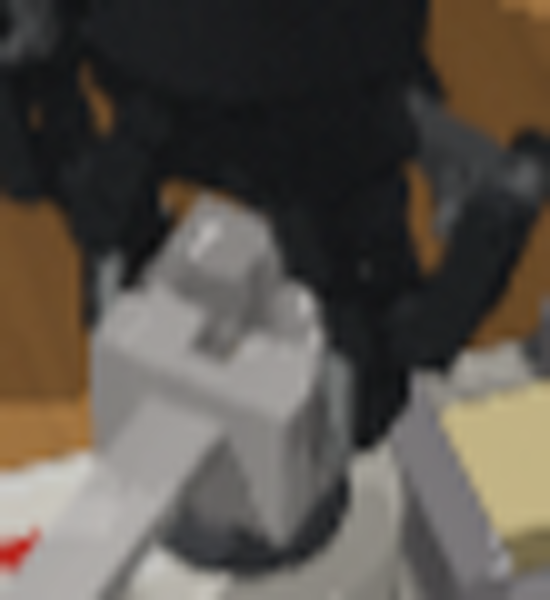

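The splines are engaging: the hub underside in the crop at (280,540) has dropped below the spline tops with no force. Continuing down.

Request:
apply_moves([
  {"tx": 0, "ty": 0, "tz": 0.0015, "yaw": 0},
  {"tx": 0, "ty": 0, "tz": 0.003, "yaw": 0},
  {"tx": 0, "ty": 0, "tz": 0.0045, "yaw": 0},
  {"tx": 0, "ty": 0, "tz": 0.006, "yaw": 0},
  {"tx": 0, "ty": 0, "tz": 0.0075, "yaw": 0},
  {"tx": 0, "ty": 0, "tz": 0.008, "yaw": 0},
  {"tx": 0, "ty": 0, "tz": 0.008, "yaw": 0},
])

```text
time: 10.15
ee_pos: [0.5666, -0.1687, 0.0721]
tcp_rot: [-3.141, -0.0, 0.769]
wrist_force: [0.0, 0.1, -4.2]
opening: 0.553
```

```bash
python3 - <<'E'
from h import *
rel(.5668,-.1688,.0624,44)
E
```

```text
t 10.15 pos [ 0.5666 -0.1687  0.0721] yaw 44.07 rpy [-1.7997e+02 -1.0000e-02  4.4070e+01] q6 0.38
shift [0.0001 0.0003 0.0097] yaw 0.07
F [ 0.02  0.08 -4.21] T [ 0.051  0.013 -0.034] open 0.04724615045075593
```

Request:
apply_moves([
  {"tx": 0, "ty": 0, "tz": 0.0015, "yaw": 0},
  {"tx": 0, "ty": 0, "tz": 0.003, "yaw": 0},
  {"tx": 0, "ty": 0, "tz": 0.0045, "yaw": 0},
  {"tx": 0, "ty": 0, "tz": 0.006, "yaw": 0},
  {"tx": 0, "ty": 0, "tz": 0.007, "yaw": 0},
  {"tx": 0, "ty": 0, "tz": 0.008, "yaw": 0},
  {"tx": 0, "ty": 0, "tz": 0.008, "yaw": 0},
])

```text
time: 10.85
ee_pos: [0.5665, -0.1687, 0.064]
tcp_rot: [-3.141, -0.0, 0.769]
wrist_force: [-0.7, 0.3, -4.6]
opening: 0.548
```

```bash
python3 - <<'E'
from h import *
rel(.5668,-.1688,.0624,44)
E
```

```text
t 10.85 pos [ 0.5665 -0.1687  0.064 ] yaw 44.07 rpy [-1.7996e+02 -1.0000e-02  4.4070e+01] q6 0.38
shift [0.0001 0.0003 0.0016] yaw 0.07
F [-0.69  0.32 -4.64] T [ 0.029 -0.047  0.032] open 0.04680964320053188
```

Now the last couple of millimetres, in 0.5 mm steps until a contact of 5–10 N.

Request:
apply_moves([
  {"tx": 0, "ty": 0, "tz": 0.0005, "yaw": 0},
  {"tx": 0, "ty": 0, "tz": 0.001, "yaw": 0},
  {"tx": 0, "ty": 0, "tz": 0.0015, "yaw": 0},
  {"tx": 0, "ty": 0, "tz": 0.0015, "yaw": 0},
])

```text
time: 11.25
ee_pos: [0.5665, -0.1687, 0.0625]
tcp_rot: [-3.141, -0.0, 0.769]
wrist_force: [0.3, 1.0, -3.9]
opening: 0.551
```

```bash
python3 - <<'E'
from h import *
rel(.5668,-.1688,.0624,44)
E
```

```text
t 11.25 pos [ 0.5665 -0.1687  0.0625] yaw 44.07 rpy [-1.7996e+02 -1.0000e-02  4.4070e+01] q6 0.38
shift [0.0001 0.0003 0.0001] yaw 0.07
F [ 0.31  1.01 -3.91] T [ 0.024 -0.079 -0.008] open 0.04702117614331596
```

Request:
apply_moves([
  {"tx": 0, "ty": 0, "tz": 0.0004, "yaw": 0},
  {"tx": 0, "ty": 0, "tz": 0.0008, "yaw": 0},
  {"tx": 0, "ty": 0, "tz": 0.0008, "yaw": 0},
])

```text
time: 11.55
ee_pos: [0.5665, -0.1687, 0.0623]
tcp_rot: [-3.141, -0.0, 0.769]
wrist_force: [-3.9, 1.5, 6.9]
opening: 0.55
```

```bash
python3 - <<'E'
from h import *
rel(.5668,-.1688,.0624,44)
E
```

```text
t 11.55 pos [ 0.5665 -0.1687  0.0623] yaw 44.07 rpy [-1.7998e+02 -1.0000e-02  4.4070e+01] q6 0.38
shift [ 0.0001  0.0003 -0.0001] yaw 0.07
F [-3.86  1.53  6.87] T [0.305 0.692 0.008] open 0.04695310642942506
```

The hub is home: TCP 0.0623 against 0.0624 expected, with about 11 N of contact. Now I'll swing clockwise (positive tool yaw), starting with a small step and relieving the downward push.

Request:
apply_moves([
  {"tx": 0, "ty": 0, "tz": 0, "yaw": 1},
  {"tx": 0, "ty": 0, "tz": 0, "yaw": 2.5},
  {"tx": 0, "ty": 0, "tz": 0, "yaw": 4},
  {"tx": 0, "ty": 0, "tz": 0, "yaw": 5.5},
  {"tx": 0, "ty": 0, "tz": 0, "yaw": 7},
  {"tx": 0, "ty": 0, "tz": 0, "yaw": 8.5},
])

```text
time: 12.15
ee_pos: [0.5667, -0.1689, 0.0624]
tcp_rot: [3.141, -0.0, 0.619]
wrist_force: [1.0, -4.5, -1.4]
opening: 0.551
```

```bash
python3 - <<'E'
from h import *
rel(.5668,-.1688,.0624,2.3)
E
```

```text
t 12.15 pos [ 0.5667 -0.1689  0.0624] yaw 35.45 rpy [ 1.7999e+02 -1.0000e-02  3.5450e+01] q6 0.53
shift [ 0.0002 -0.0001  0.    ] yaw 33.15
F [ 1.   -4.48 -1.43] T [-0.715 -0.324  0.287] open 0.047090279918392625
```

Request:
apply_moves([
  {"tx": 0, "ty": 0, "tz": 0, "yaw": 2},
  {"tx": 0, "ty": 0, "tz": 0, "yaw": 4},
  {"tx": 0, "ty": 0, "tz": 0, "yaw": 6},
  {"tx": 0, "ty": 0, "tz": 0, "yaw": 8},
  {"tx": 0, "ty": 0, "tz": 0, "yaw": 10},
  {"tx": 0, "ty": 0, "tz": 0, "yaw": 12},
  {"tx": 0, "ty": 0, "tz": 0, "yaw": 14},
  {"tx": 0, "ty": 0, "tz": 0, "yaw": 16},
  {"tx": 0, "ty": 0, "tz": 0, "yaw": 18},
])

```text
time: 13.05
ee_pos: [0.5668, -0.1692, 0.0624]
tcp_rot: [3.141, -0.0, 0.302]
wrist_force: [2.0, -5.3, -1.8]
opening: 0.552
```

```bash
python3 - <<'E'
from h import *
rel(.5668,-.1688,.0624,2.3)
E
```

```text
t 13.05 pos [ 0.5668 -0.1692  0.0624] yaw 17.3 rpy [ 1.7997e+02 -2.0000e-02  1.7300e+01] q6 0.85
shift [ 0.0001 -0.0004  0.    ] yaw 15.0
F [ 1.98 -5.28 -1.8 ] T [-0.715 -0.26   0.246] open 0.047180407827002425
```

Request:
apply_moves([
  {"tx": 0, "ty": 0, "tz": 0, "yaw": 2},
  {"tx": 0, "ty": 0, "tz": 0, "yaw": 4},
  {"tx": 0, "ty": 0, "tz": 0, "yaw": 6},
  {"tx": 0, "ty": 0, "tz": 0, "yaw": 8},
  {"tx": 0, "ty": 0, "tz": 0, "yaw": 10},
  {"tx": 0, "ty": 0, "tz": 0, "yaw": 12},
  {"tx": 0, "ty": 0, "tz": 0, "yaw": 14},
  {"tx": 0, "ty": 0, "tz": 0, "yaw": 15},
  {"tx": 0, "ty": 0, "tz": 0, "yaw": 15},
])

```text
time: 13.95
ee_pos: [0.5669, -0.1694, 0.0624]
tcp_rot: [3.141, -0.001, 0.039]
wrist_force: [1.5, -4.6, -2.3]
opening: 0.55
```

```bash
python3 - <<'E'
from h import *
rel(.5668,-.1688,.0624,2.3)
t=r.grab_frame("side"); cv2.imwrite("pics/s8.png",crop(t["img"],210,210,330,300,6))
t=r.grab_frame("top"); cv2.imwrite("pics/t8.png",crop(t["img"],290,190,400,290,6))
E
```

```text
t 13.95 pos [ 0.5669 -0.1694  0.0624] yaw 2.25 rpy [ 1.7995e+02 -4.0000e-02  2.2500e+00] q6 1.11
shift [-0.     -0.0006  0.    ] yaw -0.05
F [ 1.54 -4.63 -2.27] T [-0.839 -0.269  0.164] open 0.046969165692827414
```

View pics/s8.png

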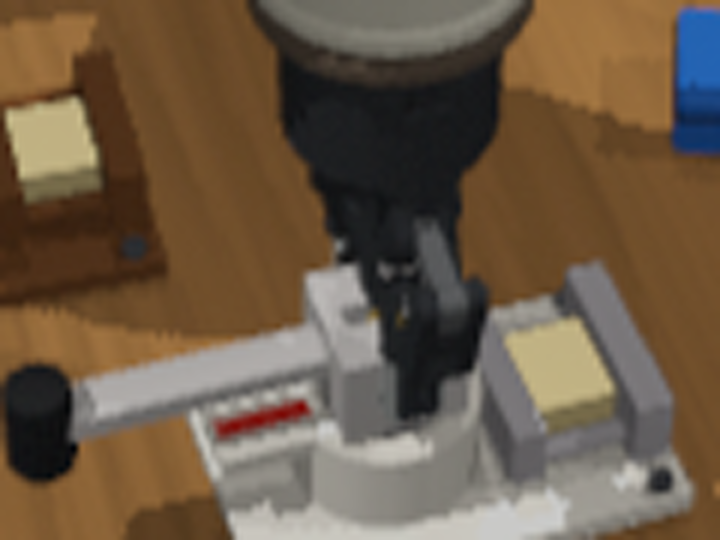

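View pics/t8.png

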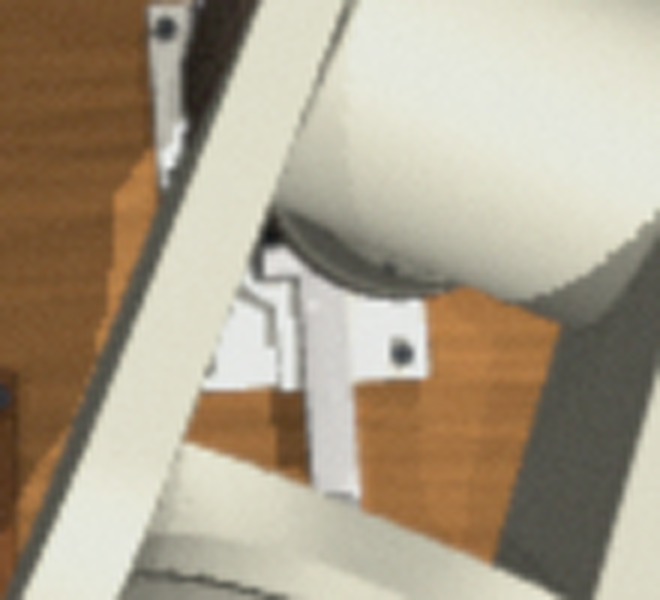

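The lever covers the mark: the top-view arm runs at about 183° against 182.5° for the mark. Releasing and retreating, then checking unobstructed.

Request:
apply_moves([
  {"tx": 0, "ty": 0, "tz": 0, "yaw": 0},
  {"tx": 0, "ty": 0, "tz": 0, "yaw": 0},
  {"tx": 0, "ty": 0, "tz": 0, "yaw": 0},
  {"tx": 0, "ty": 0, "tz": 0, "yaw": 0},
  {"tx": 0, "ty": 0, "tz": 0, "yaw": 0},
  {"tx": 0, "ty": 0, "tz": 0, "yaw": 0},
], fingers=0.0854)

```text
time: 14.65
ee_pos: [0.5669, -0.1693, 0.0624]
tcp_rot: [3.141, -0.001, 0.04]
wrist_force: [-0.1, 0.2, 0.4]
opening: 0.996
```

```bash
python3 - <<'E'
from h import *
rel(.5668,-.1688,.2,2.3)
E
```

```text
t 14.65 pos [ 0.5669 -0.1693  0.0624] yaw 2.3 rpy [ 1.7996e+02 -4.0000e-02  2.3000e+00] q6 1.11
shift [ 1.000e-04 -4.000e-04 -1.376e-01] yaw 0.0
F [-0.1   0.18  0.37] T [-0.011 -0.007 -0.007] open 0.08507421897744104
```

Request:
apply_moves([
  {"tx": 0, "ty": 0, "tz": -0.02, "yaw": 0},
  {"tx": 0, "ty": 0, "tz": -0.05, "yaw": 0},
  {"tx": 0, "ty": 0, "tz": -0.1, "yaw": 0},
  {"tx": 0, "ty": 0, "tz": -0.15, "yaw": 0},
  {"tx": 0, "ty": -0.04, "tz": -0.17, "yaw": 0},
  {"tx": 0, "ty": -0.09, "tz": -0.17, "yaw": 0},
  {"tx": 0, "ty": -0.14, "tz": -0.17, "yaw": 0},
  {"tx": 0, "ty": -0.19, "tz": -0.17, "yaw": 0},
  {"tx": 0, "ty": -0.24, "tz": -0.17, "yaw": 0},
  {"tx": 0, "ty": -0.29, "tz": -0.17, "yaw": 0},
  {"tx": 0, "ty": -0.34, "tz": -0.17, "yaw": 0},
  {"tx": 0, "ty": -0.36, "tz": -0.17, "yaw": 0},
  {"tx": 0, "ty": -0.36, "tz": -0.17, "yaw": 0},
])

```text
time: 15.95
ee_pos: [0.5517, 0.1933, 0.232]
tcp_rot: [3.141, -0.0, 0.044]
wrist_force: [-0.8, -0.0, 0.0]
opening: 1.0
```

```bash
python3 - <<'E'
from h import *
t=r.grab_frame("top"); cv2.imwrite("pics/t9.png",crop(t["img"],300,180,400,290,5)); cv2.imwrite("pics/t9f.png",t["img"])
s=r.grab_frame("side"); cv2.imwrite("pics/s9.png",crop(s["img"],200,210,330,310,6))
# lever arm: white band rows below vise base
u0,v0,k=320,205,8
im=cv2.resize(t["img"][205:290,320:370],None,fx=k,fy=k,interpolation=cv2.INTER_CUBIC)
hsv=cv2.cvtColor(im,cv2.COLOR_BGR2HSV).astype(int)
m=(hsv[...,1]<50)&(hsv[...,2]>150)
pts=[]
for v in np.arange(258,270,1.):
    row=m[int((v-v0+.5)*k)]; e=np.where(row)[0]
    if len(e): 
        a,b=(e[0]+.5)/k-.5+u0,(e[-1]+.5)/k-.5+u0; A,B=ray(t,a,v,.084),ray(t,b,v,.084); print(v,round(a,2),round(b,2),(A+B)[:2]/2,A[1]-B[1]); pts.append((A+B)[:2]/2)
mx=im.max(2)<55; n,l,st,ce=cv2.connectedComponentsWithStats(mx.astype(np.uint8))
for i in range(1,n):
    if st[i,4]>1000: q=(ce[i]+.5)/k-.5+[u0,v0]; print("dark",q,st[i,4]/64,ray(t,*q,.09))
E
```

```text
258.0 341.06 348.69 [ 0.48849433 -0.17202486] 0.018205977796091066
259.0 341.31 348.69 [ 0.48611694 -0.1722218 ] 0.017602860282451338
260.0 341.31 348.81 [ 0.48374409 -0.17226949] 0.017894912244036
261.0 341.31 348.94 [ 0.48137292 -0.17231714] 0.018186758661151547
262.0 341.44 348.94 [ 0.47900341 -0.17236476] 0.017882322339397905
263.0 341.44 348.94 [ 0.47663843 -0.17226337] 0.017876033285439075
264.0 341.44 348.94 [ 0.47427512 -0.17216206] 0.0178697486535338
265.0 341.44 349.19 [ 0.47190774 -0.17235855] 0.018458918919316725
266.0 341.69 349.31 [ 0.46953916 -0.1727037 ] 0.018154816280914032
267.0 341.69 349.31 [ 0.46718083 -0.17260234] 0.018148440361348828
268.0 341.94 349.56 [ 0.4648127  -0.17309587] 0.018142071927499448
269.0 341.94 349.56 [ 0.46245769 -0.17299445] 0.018135704954783727
dark [346.3865773 279.8078212] 89.75 [ 0.43723681 -0.17241609  0.09      ]
```

View pics/t9.png

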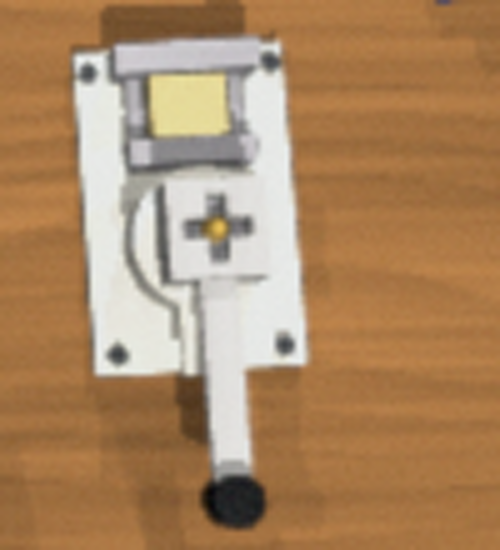

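View pics/s9.png

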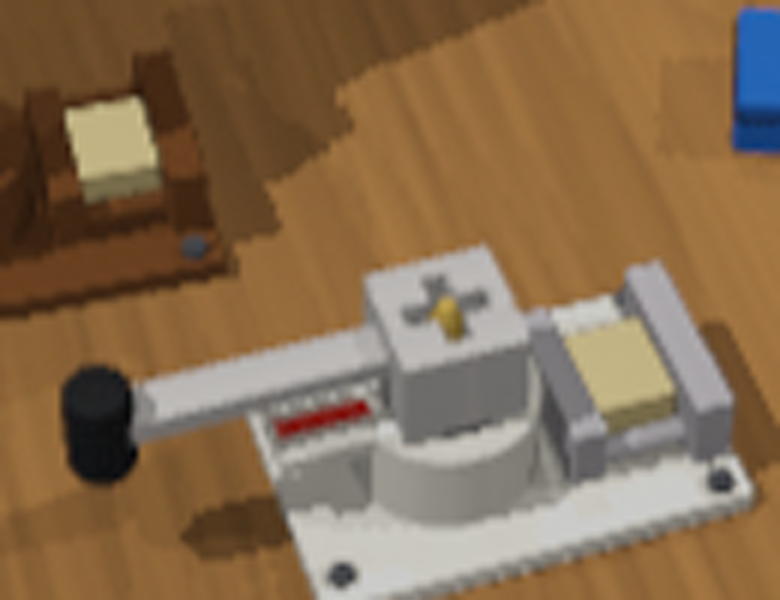

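View pics/t9f.png

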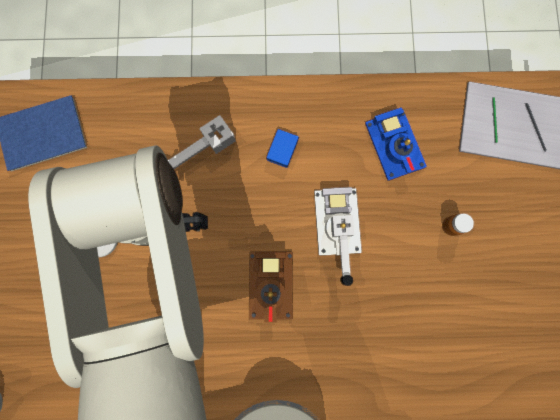

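```bash
python3 - <<'E'
from h import *
t=r.grab_frame("top"); s=r.grab_frame("side")
print(tri([t,s],[(300+215.5/5-.5,180+229/5-.5),(200+445.5/6-.5,210+309/6-.5)]))
print(ray(t,300+215.5/5-.5,180+229/5-.5,.094))
print(r.state()["wrist_force"],r.state()["time"])
E
```

```text
[ 0.56526457 -0.16838291  0.09230614]
[ 0.56599917 -0.16826351  0.094     ]
[ 0.38618373 -0.03397768 -0.28635941] 16.15
```

The hub top triangulates to z = 0.092 (0.094 expected when home), on the axis. The lever lies at about 182.0° and the mark at about 182.3°. The jar and box are where they were. The robot is clear, so I'm handing in.

```bash
python3 - <<'E'
from plant import r
print(r.finish_job())
E
```

```text
the job is handed in; nothing more can be done
None
```

The lever is fully home on the white vice's spindle, in line with the red mark and released. I handed the job in at about 16 s; no verdict was reported.

- **Engagement:** I gripped the smaller lever by its ±y faces and lowered it about 42° counter-clockwise of the mark. The splines engaged without force, and the hub came to rest at the expected height with about 11 N of contact, just above the 5–10 N asked for.
- **Swing:** I turned it about 42° clockwise; the spindle resisted with about 0.25 to 0.29 N m. Then I opened the fingers and backed well clear.

**Last checks:**
- **Angle:** the lever lies at about 182.0° and the mark at about 182.3°. Single estimates ranged from 181.5 to 182.7°.
- **Height:** the hub top triangulated to 92 mm against 94 mm expected. That is within the 2 mm camera calibration, and contact came at the right height.
- **Camera disagreement:** the side camera read about 2 mm off the top camera throughout. I relied on the top camera and on contact.
- **Bystanders:** the jar and slide box look unmoved. The dish was mostly hidden by the arm in the last picture, so I did not re-check it, but the arm never came near it at bench level.

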